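Fetch the stray mahjong tile from behind the tea things

ROBOT

A 6-joint arm with a two-finger parallel gripper is mounted at the origin on the work surface. World frame = base frame: x ahead of the robot, y to its left, z up, the work surface at z = 0. Lengths are in m, angles in rad, forces in N, time in s.
With the tool pointing down it reaches from about 0.325 to 0.85 m from the base axis. Payload 15.5 kg.
Tool frame: the origin (TCP) lies on the centre line of the jaws, within the pads' length; the fingertips stand 19 mm ahead of it and the grasp point (between the pads) is the TCP; z points along the fingers, y is the line along which they close (so a half turn about z gives the same grasp; the last joint's range is limited). The gripper opens to 91 mm and grips with 3 to 60 N. Pads are 32 mm wide; open, the fingers measure 118 mm over their backs; the gripper's body (76 mm by 178 mm) begins 60 mm behind the grasp point.
Start: joints at [1.212, 0.494, 1.345, -0, 1.302, -0.096], TCP at [0.162, 0.604, 0.233] pointing down, gripper open.
Joint ranges: [-2.91, 2.91], [-0.82, 2.16], [0.22, 2.67], [-1.22, 4.37], [0.12, 2.79], [-3.08, 3.08]. Speed limits (rad/s): [1.89, 1.89, 2.57, 3.01, 3.01, 3.01].

INTERFACE

Orientations are given as a rotation vector (axis times angle).
In Python, from rig import r gives the robot as it stands.
- The arm moves only by the tool play_rows, never from a script. Its argument "series" is a list of rows, each an object of numbers: "tx", "ty", "tz": the shift along the tool's x, y, z in m; "turn": the turn about the tool's z in degrees; "grip": the opening, from 0 (shut) to 1 (fully open). In form: [{"tx": .., "ty": .., "tz": .., "turn": .., "grip": ..}, ...]. A call has 1 to 10 rows; each row shifts and turns the commanded pose from where the row before left it, along the tool's axes as they then stand; what a row does not reach is not made up. A row lasts 1/8 s, in which the tool goes at most 62.5 mm and 10.7 degrees, less where a joint would pass 70% of its speed; a pose out of reach is approached as far as the arm can. A call with a gripper value outside its range is refused whole. The fingers move at their own pace and stop on an object; "squeeze" is the grip in N (left out, the last holds). Time passes only in rows, so rows that do not move let the fingers close. It gives the time, the measured TCP pose, the force, the opening and the grip force at its end, in the units of the state.
- r.read_state(): the state, without advancing time (a new reading comes with each control period).
- r.get_image(name): name is "side" or "top"; returns (picture, depth): 420x560x3 uint8, blue, green, red; 420x560 float32, m along the optical axis (not along the pixel's ray), 0 where there is no reading.
- r.calibration(name): a dict with "K" (3x3 intrinsics, pixels), "rvec" (rotation vector, rad) and "tvec" (3), from world to camera coordinates, as OpenCV has them. Camera axes: x right, y down, z forward; pixel columns grow to the right and rows downward; lengths in m; the calibration is good to about 2 mm. A picture is of the moment at which its call begins. calibration takes no time and is no camera call.
- r.hand_in(): hands the job in; it is judged then, once.
Trained networks look in the newest picture that a camera, given by its name, has taken for a name from the list of things; names that differ only in an ending like _2 or _b are one class to them, and where a whole thing is asked for, a point or a joint stands for the part that bears it (a point fixed in the world has none). Each returns a list of dicts, best first, with "p" (0 to 1); they miss things now and then, are a little off and sometimes report something else, mostly with a low value. They report only what shows in the picture. A call takes as long as a camera call.
- r.search_frame(camera, name): "centre" ([x, y, z] in m, in world coordinates, good to about 4 mm: the middle of the surface that is visible of it).
- r.tip_of(camera, name): "centre" ([x, y, z] in m, in world coordinates, good to about 4 mm: a listed point, or the origin of a listed thing).
The state is a dict: "t": time; "qpos": joint angles; "qd": joint speeds; "effort": joint torques, N m; "eef_pos": TCP position; "orientation": TCP orientation; "ft_force": force on the tool from outside, world axes, zero at the start; "moment": the same for the moment, N m; "width": finger opening in m; "finger_force": force on a finger pad.
Only numpy, scipy, OpenCV 4.12 (cv2) and the standard library are available. Lean on these libraries where they do the work, as an engineer would, in place of code of your own. Each camera call takes 0.05 s, during which the arm holds its last target. There are 200 camera calls.

TASK

One mahjong tile has ended up on the mat behind the tea tin and the flask. First clear the tin and the flask into the wooden side tray, both standing upright, leaving the tile where it lies; then lay the tile, still flat and face down, into the gap in the tile row, lined up with its neighbours; and finally, the tile being in its gap, stand the tin back on the square cork coaster and the flask back on the round steel coaster, each wholly on its own coaster. Leave the two dice where they are and tip nothing over.

Things in the scene. Friction and masses are not known exactly. Their poses are not given: they have to be found in the camera images.
- tea_tin: square aluminium tea tin, loose, 58 x 58 x 115 mm tall, about 0.25 kg, with a thin dark lid seam at 88 mm; at the start it stands on the square coaster. Origin: centre of its underside; z up its height, x and y square to its sides
- flask: round steel flask, loose, 56 mm diameter and 120 mm tall, about 0.35 kg: steel body up to 103 mm, above that a narrower black cap of 49 mm diameter; at the start it stands on the round coaster. Origin: centre of its underside; z up its height
- tile: the stray white melamine tile, loose, 38 x 28 x 22 mm, about 30 g, lying flat and face down on the grey mat (top 24 mm above the table), a few mm beyond the coasters as seen from the robot, about level with the space between them; the only tile on the mat. Origin: centre of its underside; x along its 38 mm length, y along its 28 mm width, z up
- square_coaster: square cork coaster, fixed, 78 x 78 x 5 mm, on a 2 mm grey mat (170 x 190 mm, fixed), so its top is 7 mm above the table; the tea tin's place. Origin: centre of its underside; x and y square to its sides. The coasters lie side by side with centres about 100 mm apart
- round_coaster: round steel coaster, fixed, 78 mm diameter, 5 mm thick, on the same grey mat, so its top is 7 mm above the table; the flask's place. Origin: centre of its underside
- tray: dark wooden serving tray on the table, fixed, to the left or right of the mat: 250 mm along its x, 140 mm along its y, rim 15 mm high, walls and floor 5 mm thick (floor surface 5 mm above the table); the side area. Origin: centre of its underside
- tile_row: fixed row of five white tiles (22 mm thick, tops 24 mm up, 28 mm along and 38 mm across the row) on a 2 mm blue strip 205 x 50 mm, on the other side of the mat from the tray. One gap, 48 mm long: two tiles on its +x side, three on -x. Origin: middle of the gap, at table height; x along the row, y across. The stray tile goes here, its x along the row's y, either way round
- die_a: amber acrylic die, 18 mm cube, loose, on the table on the robot's side of the mat; not to be moved. Origin: centre of its underside (a grey shuffler box, 85 mm high, stands fixed well beyond the mat)
- die_b: second amber acrylic die, 18 mm cube, loose, on the table on the robot's side of the mat; not to be moved. Origin: centre of its underside

How it is judged:
On the way, in this order (a step that is already met when the one before it is completed fails the run):
1. tin and flask both stand released in the tray, the tile still where it lay (within 30 mm) (x of tea_tin in the frame of tray between -0.095 and 0.095 m and y of tea_tin in the frame of tray between -0.042 and 0.042 m and z of each of tea_tin, flask in the frame of tray below 0.011 m and angle between each of tea_tin, flask's own z axis and vertical below 0.1 rad and linear speed of each of tea_tin, flask below 0.02 m/s and angular speed of each of tea_tin, flask below 0.2 rad/s and contact force between the fingers and tea_tin below 0.1 N and x of flask in the frame of tray between -0.095 and 0.095 m and y of flask in the frame of tray between -0.042 and 0.042 m and contact force between the fingers and flask below 0.1 N and distance of tile from where it was at the start of the episode below 0.03 m), for 0.2 s.
2. the tile lies released in the gap of the row while tin and flask still stand in the tray (x of tile in the frame of tile_row between -0.0105 and 0.0105 m and y of tile in the frame of tile_row between -0.012 and 0.012 m and z of tile in the frame of tile_row below 0.006 m and angle between each of tile, tea_tin, flask's own z axis and vertical below 0.1 rad and angle between the x axis of tile and the y axis of tile_row, either way round below 0.2 rad and linear speed of each of tile, tea_tin, flask below 0.02 m/s and angular speed of each of tile, tea_tin, flask below 0.2 rad/s and contact force between the fingers and tile below 0.1 N and x of tea_tin in the frame of tray between -0.095 and 0.095 m and y of tea_tin in the frame of tray between -0.042 and 0.042 m and z of each of tea_tin, flask in the frame of tray below 0.011 m and contact force between the fingers and tea_tin below 0.1 N and x of flask in the frame of tray between -0.095 and 0.095 m and y of flask in the frame of tray between -0.042 and 0.042 m and contact force between the fingers and flask below 0.1 N), for 0.2 s.
At the end, for the whole second after the job is handed in: Tile flat, face down in the gap: within 10.5 mm of its middle along the row, 12 mm across, turned under 0.2 rad from its neighbours. Tin within 14 mm of the square coaster's middle, flask within 14 mm of the round one's, both upright. All released and at rest (x of tile in the frame of tile_row between -0.0105 and 0.0105 m and y of tile in the frame of tile_row between -0.012 and 0.012 m and z of tile in the frame of tile_row below 0.006 m and angle between each of tile, tea_tin, flask's own z axis and vertical below 0.1 rad and angle between the x axis of tile and the y axis of tile_row, either way round below 0.2 rad and linear speed of each of tile, tea_tin, flask below 0.02 m/s and angular speed of each of tile, tea_tin, flask below 0.2 rad/s and contact force between the fingers and tile below 0.1 N and horizontal distance between tea_tin and square_coaster below 0.014 m and z of tea_tin in the frame of square_coaster between 0.002 and 0.009 m and contact force between the fingers and tea_tin below 0.1 N and horizontal distance between flask and round_coaster below 0.014 m and z of flask in the frame of round_coaster between 0.002 and 0.009 m and contact force between the fingers and flask below 0.1 N); the robot touches nothing.
It fails at once if a die is moved more than 20 mm (distance of any of die_a, die_b from where it was at the start of the episode above 0.02 m).
It fails at once if the tin or the flask is tipped over (angle between any of tea_tin, flask's own z axis and vertical above 0.7 rad).
It fails at once if the tile is turned over (angle between tile's own z axis and vertical above 1.2 rad).
It also fails if it takes over 128 s, if anything falls off the work surface, if the arm or the gripper's body presses on something with over 40 N, if the wrist force passes 120 N, or if a joint passes its speed limit or range.

## Working session

There is one attempt and no reset: what is moved stays moved. The work goes in short steps, Python scripts to look and compute and a tool call to move; the robot and the scene stay as the last step left them, time stands still between calls to the robot, and variables do not carry over. Pictures are saved under pics/ and viewed, at most 14 in all, crops included, and the job is handed in when it is done.

Besides the shell and the picture viewer there is one more tool, called after "Call:" by a JSON object that holds its "method" and its "body". play_rows: Moves the arm, as the interface text tells. Its arguments: {"type":"object","properties":{"series":{"type":"array","items":{"type":"object","properties":{"tx":{"type":"number"},"ty":{"type":"number"},"tz":{"type":"number"},"turn":{"type":"number"},"grip":{"type":"number"}}}},"squeeze":{"type":"number"}},"required":["series"]}

```bash
mkdir -p pics
cat > h.py <<'E'
import numpy as np, cv2
from rig import r
def cloud(n):
    im,d=r.get_image(n); c=r.calibration(n); K=np.array(c["K"]);R=cv2.Rodrigues(np.array(c["rvec"],float))[0];t=np.array(c["tvec"],float).ravel()
    v,u=np.mgrid[:420,:560]
    P=np.stack([(u-K[0,2])/K[0,0]*d,(v-K[1,2])/K[1,1]*d,d],-1)
    W=(P-t)@R
    W[d==0]=np.nan
    return im,W
E
python3 - <<'E'
from h import *
for n in("top","side"):
    im,W=cloud(n); cv2.imwrite(f"pics/{n}0.png",im); np.save(n,W)
    for o in "tea_tin flask tile square_coaster round_coaster tray tile_row die_a".split():
        for f in (r.search_frame,r.tip_of):
            print(n,o,f.__name__,[(np.round(x["centre"],3).tolist(),round(x["p"],2)) for x in f(n,o)[:3]])
s=r.read_state();print(s)
E
```

```text
top tea_tin call []
top tea_tin call [([0.563, -0.016, 0.008], 0.74)]
top flask call [([0.54, 0.08, 0.126], 0.73)]
top flask call [([0.549, 0.08, 0.005], 0.63)]
top tile call [([0.611, 0.052, 0.025], 0.68)]
top tile call [([0.561, -0.018, 0.007], 0.74), ([0.619, 0.051, 0.004], 0.53)]
top square_coaster call [([0.527, -0.017, 0.011], 0.91)]
top square_coaster call [([0.553, -0.021, 0.005], 0.72)]
top round_coaster call [([0.533, 0.077, 0.008], 0.79)]
top round_coaster call []
top tray call [([0.5, 0.309, 0.005], 0.95), ([0.532, 0.079, 0.006], 0.71)]
top tray call [([0.503, 0.305, 0.001], 0.71)]
top tile_row call [([0.521, -0.278, 0.022], 0.92)]
top tile_row call [([0.54, -0.282, -0.001], 0.62), ([0.562, -0.021, 0.007], 0.45)]
top die_a call [([0.428, 0.086, 0.016], 0.52), ([0.413, -0.114, 0.018], 0.45)]
top die_a call [([0.429, 0.084, -0.0], 0.57), ([0.418, -0.115, 0.002], 0.51)]
side tea_tin call [([0.546, 0.008, 0.106], 0.69), ([0.549, 0.104, 0.007], 0.65)]
side tea_tin call []
side flask call [([0.541, 0.101, 0.088], 0.64), ([0.609, 0.057, 0.022], 0.21)]
side flask call [([0.546, 0
[... 695 characters left out ...]
), ([0.417, -0.109, -0.002], 0.51)]
{'t': 1.7, 'qpos': array([ 1.21250226e+00,  4.93602174e-01,  1.34551318e+00,  1.08821688e-05,
        1.30250662e+00, -9.55064234e-02]), 'qd': array([-0.00087025, -0.00114416,  0.00056383,  0.00096301, -0.0006394 ,
       -0.00115915]), 'effort': array([ 1.28214502e-03, -8.78662133e+01, -3.82247150e+01,  7.07490812e-02,
        4.40503098e-02, -9.85385043e-06]), 'eef_pos': array([0.16235304, 0.60353676, 0.23290914]), 'orientation': array([-4.11601432e-01, -3.11449562e+00,  4.11822767e-05]), 'ft_force': array([-0.24060571,  0.17436154,  0.18116634]), 'moment': array([ 0.00317788, -0.03910916, -0.00890442]), 'finger_force': 0.0, 'width': 0.09121635343270634}
```

View pics/top0.png

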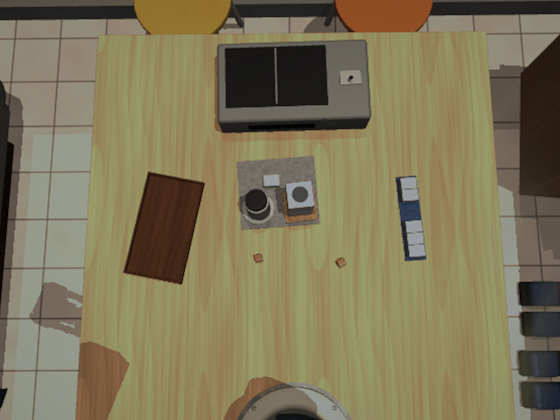

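View pics/side0.png

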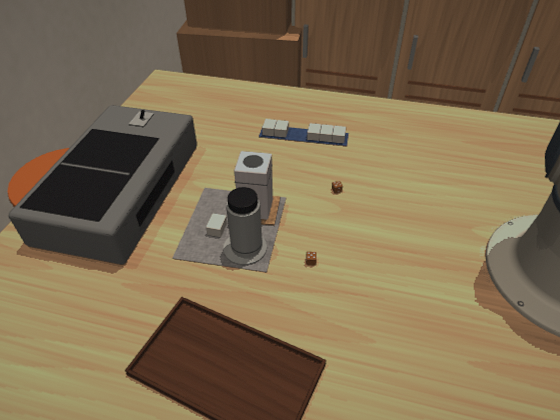

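Run:
```python
from h import *
T=np.load("top.npy");S=np.load("side.npy")
def sel(W,x,y,z):
    P=W.reshape(-1,3); return P[(P[:,0]>x[0])&(P[:,0]<x[1])&(P[:,1]>y[0])&(P[:,1]<y[1])&(P[:,2]>z[0])&(P[:,2]<z[1])]
def rect(lbl,P):
    if len(P)<5: print(lbl,"none",len(P));return
    c,s,a=cv2.minAreaRect((P[:,:2]*1000).astype(np.float32)); print(lbl,len(P),np.round(c,1),np.round(s,1),round(a,1),"z",np.round(np.median(P[:,2]),4),"mean",np.round(P[:,:2].mean(0),4))
for n,W in(("top",T),("side",S)):
    rect(n+" tintop",sel(W,(.47,.64),(-.08,.04),(.105,.14)))
    rect(n+" flasktop",sel(W,(.47,.64),(.04,.14),(.118,.14)))
    rect(n+" tile",sel(W,(.585,.66),(.01,.1),(.019,.029)))
    rect(n+" mat",sel(W,(.4,.7),(-.09,.15),(.001,.0035)))
    rect(n+" row",sel(W,(.35,.75),(-.4,-.2),(.019,.029)))
    rect(n+" tray",sel(W,(.3,.7),(.2,.42),(.011,.02)))
    rect(n+" die1",sel(W,(.39,.46),(.05,.12),(.012,.024)))
    rect(n+" die2",sel(W,(.38,.45),(-.15,-.08),(.012,.024)))
```

```text
top tintop 702 [557.4 -13.5] [58.8 57.9] 6.0 z 0.1211 mean [ 0.5561 -0.0135]
top flasktop 386 [545.2  83.3] [47.5 46.7] 40.0 z 0.1264 mean [0.545  0.0828]
top tile 177 [612.5  53.2] [36.3 29.3] 90.0 z 0.0232 mean [0.6126 0.0531]
top mat 2522 [549.9  30. ] [299.8 239.8] 0.0 z 0.002 mean [0.5539 0.0334]
top row 886 [ 523.2 -281.1] [190.  39.] 3.8 z 0.0229 mean [ 0.5168 -0.2812]
top tray 673 [503.2 309.9] [141.4 249.8] 78.7 z 0.0142 mean [0.5013 0.3116]
top die1 61 [428.   84.4] [18.6 17.8] 13.5 z 0.0176 mean [0.4277 0.0843]
top die2 60 [ 416.1 -110.5] [17.9 18.1] 31.9 z 0.0169 mean [ 0.4161 -0.1105]
side tintop 929 [557.3 -14.8] [58.  61.8] 5.5 z 0.1219 mean [ 0.555 -0.007]
side flasktop 592 [545.4  82.4] [48.4 48.6] 53.4 z 0.1269 mean [0.5442 0.0854]
side tile 252 [613.1  51.7] [28.9 39.9] 2.5 z 0.024 mean [0.6121 0.0532]
side mat 4634 [549.9  30.1] [299.3 239.9] 0.0 z 0.0019 mean [0.5557 0.0519]
side row 674 [ 522.7 -283. ] [189.8  43.6] 2.9 z 0.0241 mean [ 0.5159 -0.2806]
side tray 1666 [503.7 307.8] [141.2 250.9] 78.7 z 0.0146 mean [0.5165 0.2982]
side die1 99 [428.   83.7] [17.2 18.6] 12.1 z 0.0178 mean [0.4273 0.0846]
side die2 71 [ 416.3 -112.1] [17.5 18.3] 27.8 z 0.0178 mean [ 0.4158 -0.1103]
```

The pictures agree with the point cloud. The flask is at top px (257,203), the tin at (300,195) and the tile at (271,181). The row gap is near (411,212), the tray is on the left, and the dice are at (258,258) and (341,262). I'll move the flask first, closing along world y.

Call:
{"method": "play_rows", "body": {"series": [{"turn": -7.5, "grip": 0.85}, {"turn": -7.56, "grip": 0.85}, {"tx": -0.03, "ty": -0.04}, {"tx": -0.03, "ty": -0.04}, {"tx": -0.03, "ty": -0.04}, {"tx": -0.03, "ty": -0.04}, {"tx": -0.03, "ty": -0.04}, {"tx": -0.03, "ty": -0.04}, {"tx": -0.03, "ty": -0.04}, {"tx": -0.03, "ty": -0.04}], "squeeze": 25}}

```text
validation failed for argument at $.se...
```

Call:
{"method": "play_rows", "body": {"series": [{"tx": -0.03, "ty": -0.04}, {"tx": -0.03, "ty": -0.04}, {"tx": -0.03, "ty": -0.04}, {"tx": -0.03, "ty": -0.04}, {"tx": -0.023, "ty": -0.041}, {}]}}

```text
validation failed for argument at $.se...
```

Call:
{"method": "play_rows", "body": {"series": [{"tx": 0, "ty": 0, "tz": 0, "turn": -7.5, "grip": 0.85}, {"tx": 0, "ty": 0, "tz": 0, "turn": -7.56, "grip": 0.85}, {"tx": -0.03, "ty": -0.04, "tz": 0, "turn": 0, "grip": 0.85}, {"tx": -0.03, "ty": -0.04, "tz": 0, "turn": 0, "grip": 0.85}, {"tx": -0.03, "ty": -0.04, "tz": 0, "turn": 0, "grip": 0.85}, {"tx": -0.03, "ty": -0.04, "tz": 0, "turn": 0, "grip": 0.85}], "squeeze": 25}}

```text
t: 2.45
eef_pos: [0.2832, 0.4423, 0.233]
orientation: [-0.0, 3.141, 0.0]
ft_force: [0.3, 0.7, -0.1]
width: 0.0774
finger_force: 0.0
```

Call:
{"method": "play_rows", "body": {"series": [{"tx": -0.033, "ty": -0.045, "tz": 0, "turn": 0, "grip": 0.85}, {"tx": -0.033, "ty": -0.045, "tz": 0, "turn": 0, "grip": 0.85}, {"tx": -0.033, "ty": -0.045, "tz": 0, "turn": 0, "grip": 0.85}, {"tx": -0.033, "ty": -0.045, "tz": 0, "turn": 0, "grip": 0.85}, {"tx": -0.033, "ty": -0.045, "tz": 0, "turn": 0, "grip": 0.85}, {"tx": -0.033, "ty": -0.045, "tz": 0, "turn": 0, "grip": 0.85}, {"tx": -0.033, "ty": -0.045, "tz": 0, "turn": 0, "grip": 0.85}, {"tx": -0.031, "ty": -0.045, "tz": 0, "turn": 0, "grip": 0.85}, {"tx": 0, "ty": 0, "tz": 0, "turn": 0, "grip": 0.85}]}}

```text
t: 3.58
eef_pos: [0.5463, 0.0807, 0.2328]
orientation: [0.006, 3.141, -0.001]
ft_force: [0.7, -0.5, 1.6]
width: 0.0775
finger_force: 0.0
```

Call:
{"method": "play_rows", "body": {"series": [{"tx": 0.001, "ty": 0.002, "tz": 0.04, "turn": 0, "grip": 0.85}, {"tx": 0, "ty": 0, "tz": 0.04, "turn": 0, "grip": 0.85}, {"tx": 0, "ty": 0, "tz": 0.036, "turn": 0, "grip": 0.85}, {"tx": 0, "ty": 0, "tz": 0.03, "turn": 0, "grip": 0.85}, {"tx": 0, "ty": 0, "tz": 0, "turn": 0, "grip": 0.85}, {"tx": 0, "ty": 0, "tz": 0, "turn": 0, "grip": 0.5}, {"tx": 0, "ty": 0, "tz": 0, "turn": 0, "grip": 0.5}, {"tx": 0, "ty": 0, "tz": 0, "turn": 0, "grip": 0.5}, {"tx": 0, "ty": 0, "tz": 0, "turn": 0, "grip": 0.5}]}}

```text
t: 4.7
eef_pos: [0.5442, 0.0855, 0.0881]
orientation: [0.0, 3.139, -0.0]
ft_force: [-0.0, -2.1, 9.8]
width: 0.0567
finger_force: 24.7
```

Call:
{"method": "play_rows", "body": {"series": [{"tx": 0, "ty": 0, "tz": -0.025, "turn": 0, "grip": 0.5}, {"tx": 0, "ty": 0, "tz": -0.035, "turn": 0, "grip": 0.5}, {"tx": 0.01, "ty": 0.025, "tz": 0, "turn": 0, "grip": 0.5}, {"tx": 0.016, "ty": 0.037, "tz": 0, "turn": 0, "grip": 0.5}, {"tx": 0.016, "ty": 0.037, "tz": 0, "turn": 0, "grip": 0.5}, {"tx": 0.016, "ty": 0.037, "tz": 0, "turn": 0, "grip": 0.5}, {"tx": 0.016, "ty": 0.037, "tz": 0, "turn": 0, "grip": 0.5}, {"tx": 0.016, "ty": 0.037, "tz": 0, "turn": 0, "grip": 0.5}, {"tx": 0.01, "ty": 0.025, "tz": 0, "turn": 0, "grip": 0.5}, {"tx": 0, "ty": 0, "tz": 0, "turn": 0, "grip": 0.5}]}}

```text
t: 5.95
eef_pos: [0.4425, 0.322, 0.1471]
orientation: [0.004, -3.142, -0.001]
ft_force: [0.7, 0.1, -3.3]
width: 0.0563
finger_force: 24.8
```

Call:
{"method": "play_rows", "body": {"series": [{"tx": 0, "ty": 0, "tz": 0.025, "turn": 0, "grip": 0.5}, {"tx": 0, "ty": 0, "tz": 0.02, "turn": 0, "grip": 0.5}, {"tx": 0, "ty": 0, "tz": 0.01, "turn": 0, "grip": 0.5}, {"tx": 0, "ty": 0, "tz": 0.003, "turn": 0, "grip": 0.5}, {"tx": 0, "ty": 0, "tz": 0, "turn": 0, "grip": 0.5}]}}

```text
t: 6.58
eef_pos: [0.4437, 0.3205, 0.0893]
orientation: [0.0, 3.141, 0.0]
ft_force: [0.3, 0.2, -3.4]
width: 0.0558
finger_force: 24.8
```

Call:
{"method": "play_rows", "body": {"series": [{"tx": 0, "ty": 0, "tz": 0.002, "turn": 0, "grip": 0.5}, {"tx": 0, "ty": 0, "tz": 0.001, "turn": 0, "grip": 0.5}, {"tx": 0, "ty": 0, "tz": 0, "turn": 0, "grip": 0.5}]}}

```text
t: 6.95
eef_pos: [0.4436, 0.3206, 0.0862]
orientation: [-0.0, 3.141, 0.0]
ft_force: [-0.7, -1.9, 2.0]
width: 0.0563
finger_force: 24.8
```

Call:
{"method": "play_rows", "body": {"series": [{"tx": 0, "ty": 0, "tz": 0, "turn": 0, "grip": 0.85}, {"tx": 0, "ty": 0, "tz": 0, "turn": 0, "grip": 0.85}, {"tx": 0, "ty": 0, "tz": -0.03, "turn": 0, "grip": 0.85}, {"tx": 0, "ty": 0, "tz": -0.05, "turn": 0, "grip": 0.85}, {"tx": 0, "ty": 0, "tz": -0.05, "turn": 0, "grip": 0.85}, {"tx": -0.014, "ty": -0.042, "tz": -0.02, "turn": 0, "grip": 0.85}, {"tx": -0.014, "ty": -0.042, "tz": 0, "turn": 0, "grip": 0.85}, {"tx": -0.014, "ty": -0.042, "tz": 0, "turn": 0, "grip": 0.85}, {"tx": -0.014, "ty": -0.042, "tz": 0, "turn": 0, "grip": 0.85}, {"tx": -0.014, "ty": -0.042, "tz": 0, "turn": 0, "grip": 0.85}]}}

```text
t: 8.2
eef_pos: [0.5137, 0.1092, 0.236]
orientation: [-0.0, 3.141, 0.0]
ft_force: [-0.0, 0.1, 0.0]
width: 0.0778
finger_force: 0.0
```

Call:
{"method": "play_rows", "body": {"series": [{"tx": -0.014, "ty": -0.042, "tz": 0, "turn": 0, "grip": 0.85}, {"tx": -0.014, "ty": -0.042, "tz": 0, "turn": 0, "grip": 0.85}, {"tx": -0.014, "ty": -0.041, "tz": 0, "turn": 0, "grip": 0.85}, {"tx": 0, "ty": 0, "tz": 0, "turn": -5.8, "grip": 0.85}, {"tx": 0, "ty": 0, "tz": 0, "turn": 0, "grip": 0.85}]}}

```text
t: 8.82
eef_pos: [0.5554, -0.0147, 0.2358]
orientation: [0.157, -3.138, -0.0]
ft_force: [0.0, 0.9, 0.6]
width: 0.0774
finger_force: 0.0
```

Run:
```python
from h import *
from rig import r
im,W=cloud("side"); cv2.imwrite("pics/s1.png",im)
```

```text
(no output)
```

View pics/s1.png

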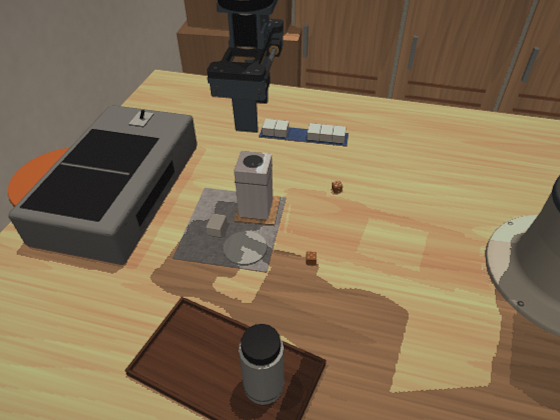

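The flask stands upright in the tray at px (262,365), and the tin is alone on its coaster at (254,185).

Call:
{"method": "play_rows", "body": {"series": [{"tx": -0.001, "ty": 0, "tz": 0.04, "turn": 0, "grip": 0.85}, {"tx": 0, "ty": 0, "tz": 0.045, "turn": 0, "grip": 0.85}, {"tx": 0, "ty": 0, "tz": 0.036, "turn": 0, "grip": 0.85}, {"tx": 0, "ty": 0, "tz": 0.028, "turn": 0, "grip": 0.85}, {"tx": 0, "ty": 0, "tz": 0, "turn": 0, "grip": 0.85}, {"tx": 0, "ty": 0, "tz": 0, "turn": 0, "grip": 0.5}, {"tx": 0, "ty": 0, "tz": 0, "turn": 0, "grip": 0.5}, {"tx": 0, "ty": 0, "tz": 0, "turn": 0, "grip": 0.5}, {"tx": 0, "ty": 0, "tz": 0, "turn": 0, "grip": 0.5}]}}

```text
t: 10.0
eef_pos: [0.5572, -0.0147, 0.088]
orientation: [-0.159, 3.135, -0.001]
ft_force: [0.1, -3.4, 7.8]
width: 0.058
finger_force: 25.0
```

Call:
{"method": "play_rows", "body": {"series": [{"tx": 0, "ty": 0, "tz": -0.025, "turn": 0, "grip": 0.5}, {"tx": 0, "ty": 0, "tz": -0.035, "turn": 5.8, "grip": 0.5}, {"tx": 0, "ty": 0.03, "tz": 0, "turn": 0, "grip": 0.5}, {"tx": 0, "ty": 0.045, "tz": 0, "turn": 0, "grip": 0.5}, {"tx": 0, "ty": 0.045, "tz": 0, "turn": 0, "grip": 0.5}, {"tx": 0, "ty": 0.045, "tz": 0, "turn": 0, "grip": 0.5}, {"tx": 0, "ty": 0.045, "tz": 0, "turn": 0, "grip": 0.5}, {"tx": 0, "ty": 0.045, "tz": 0, "turn": 0, "grip": 0.5}, {"tx": 0, "ty": 0.035, "tz": 0, "turn": 0, "grip": 0.5}, {"tx": 0, "ty": 0.022, "tz": 0, "turn": 0, "grip": 0.5}]}}

```text
t: 11.25
eef_pos: [0.556, 0.2992, 0.147]
orientation: [0.002, -3.142, -0.0]
ft_force: [-0.2, 0.4, -3.0]
width: 0.0579
finger_force: 25.0
```

Call:
{"method": "play_rows", "body": {"series": [{"tx": 0, "ty": 0, "tz": 0.0, "turn": 0, "grip": 0.5}, {"tx": 0, "ty": 0, "tz": 0.03, "turn": 0, "grip": 0.5}, {"tx": 0, "ty": 0, "tz": 0.02, "turn": 0, "grip": 0.5}, {"tx": 0, "ty": 0, "tz": 0.008, "turn": 0, "grip": 0.5}, {"tx": 0, "ty": 0, "tz": 0, "turn": 0, "grip": 0.5}]}}

```text
t: 11.88
eef_pos: [0.5564, 0.297, 0.0889]
orientation: [-0.001, -3.141, 0.001]
ft_force: [-0.0, 0.5, -2.1]
width: 0.0575
finger_force: 25.0
```

Call:
{"method": "play_rows", "body": {"series": [{"tx": 0, "ty": 0, "tz": 0.002, "turn": 0, "grip": 0.5}, {"tx": 0, "ty": 0, "tz": 0.001, "turn": 0, "grip": 0.5}, {"tx": 0, "ty": 0, "tz": 0, "turn": 0, "grip": 0.5}, {"tx": 0, "ty": 0, "tz": 0, "turn": 0, "grip": 0.85}, {"tx": 0, "ty": 0, "tz": 0, "turn": 0, "grip": 0.85}, {"tx": 0, "ty": 0, "tz": -0.03, "turn": 0, "grip": 0.85}, {"tx": 0, "ty": 0, "tz": -0.05, "turn": 0, "grip": 0.85}, {"tx": 0, "ty": 0, "tz": -0.05, "turn": 0, "grip": 0.85}, {"tx": 0, "ty": 0, "tz": 0, "turn": 0, "grip": 0.85}, {"tx": 0, "ty": 0, "tz": 0, "turn": 0, "grip": 0.85}]}}

```text
t: 13.12
eef_pos: [0.5561, 0.2976, 0.2157]
orientation: [0.0, -3.141, 0.0]
ft_force: [0.2, -0.3, -0.6]
width: 0.0777
finger_force: 0.0
```

```bash
cat >> h.py <<'E'
def sel(W,x,y,z):
    P=W.reshape(-1,3); return P[(P[:,0]>x[0])&(P[:,0]<x[1])&(P[:,1]>y[0])&(P[:,1]<y[1])&(P[:,2]>z[0])&(P[:,2]<z[1])]
def rect(lbl,P):
    if len(P)<5: print(lbl,"none",len(P));return
    c,s,a=cv2.minAreaRect((P[:,:2]*1000).astype(np.float32)); print(lbl,len(P),np.round(c,1),np.round(s,1),round(a,1),"z",np.round(np.median(P[:,2]),4),"mean",np.round(P[:,:2].mean(0),4))
E
python3 - <<'E'
from h import *
for n in("top","side"):
    im,W=cloud(n); cv2.imwrite(f"pics/{n}2.png",im)
    rect(n+" tile",sel(W,(.585,.66),(.01,.1),(.019,.029)))
    P=sel(W,(.46,.59),(-.08,.031),(.0045,.012)); rect(n+" sq",P)
    P=sel(W,(.46,.59),(.036,.15),(.0045,.012)); rect(n+" rd",P)
    rect(n+" row3",sel(W,(.38,.53),(-.4,-.2),(.019,.029)))
    rect(n+" row2",sel(W,(.54,.75),(-.4,-.2),(.019,.029)))
    rect(n+" tintop",sel(W,(.5,.64),(.23,.36),(.105,.123)))
    rect(n+" flasktop",sel(W,(.4,.5),(.27,.38),(.115,.13)))
    for o in("square_coaster","round_coaster","tile_row","tile"): print(n,o,[(np.round(x["centre"],3).tolist(),round(x["p"],2)) for x in r.tip_of(n,o)[:2]])
E
```

```text
top tile 174 [613.2  53.2] [36.3 28.2] 90.0 z 0.0233 mean [0.613 0.053]
top sq 796 [529.1 -21.9] [126.9 105.7] 4.5 z 0.0068 mean [ 0.5502 -0.0148]
top rd 701 [525.5  92.4] [108.3 127.1] 89.9 z 0.0065 mean [0.5457 0.0868]
top row3 540 [ 470.9 -284.6] [85.5 38.2] 3.6 z 0.023 mean [ 0.4701 -0.2845]
top row2 352 [ 589.9 -276.2] [56.7 39. ] 3.9 z 0.0227 mean [ 0.5894 -0.2761]
top tintop 96 [551.6 281.8] [50.9 24.2] 28.9 z 0.1191 mean [0.5395 0.2786]
top flasktop none 0
top square_coaster [([0.554, -0.021, 0.007], 0.83), ([0.504, 0.306, 0.003], 0.6)]
top round_coaster [([0.548, 0.08, 0.005], 0.63)]
top tile_row [([0.539, -0.282, -0.003], 0.97)]
top tile [([0.617, 0.05, 0.004], 0.49)]
side tile 256 [612.6  51.4] [28.2 39.3] 0.2 z 0.0239 mean [0.6119 0.0534]
side sq 1108 [549.6 -14.7] [82.9 91.7] 3.4 z 0.0072 mean [ 0.552  -0.0143]
side rd 1162 [533.2  87.7] [ 88.8 126.5] 79.6 z 0.0072 mean [0.5473 0.0851]
side row3 414 [ 470.3 -286.2] [84.7 43.3] 1.7 z 0.0241 mean [ 0.4703 -0.2838]
side row2 259 [ 589.5 -277.4] [56.2 41.8] 4.1 z 0.0242 mean [ 0.5884 -0.2752]
side tintop 1924 [556.5 298.5] [59.  58.4] 89.8 z 0.12 mean [0.5527 0.3033]
side flasktop 1270 [444.5 318.9] [48.3 47.9] 82.8 z 0.1251 mean [0.4439 0.3214]
side square_coaster [([0.557, -0.022, 0.003], 0.63)]
side round_coaster [([0.553, 0.084, 0.003], 0.86)]
side tile_row []
side tile [([0.609, 0.046, 0.001], 0.83)]
```

View pics/side2.png

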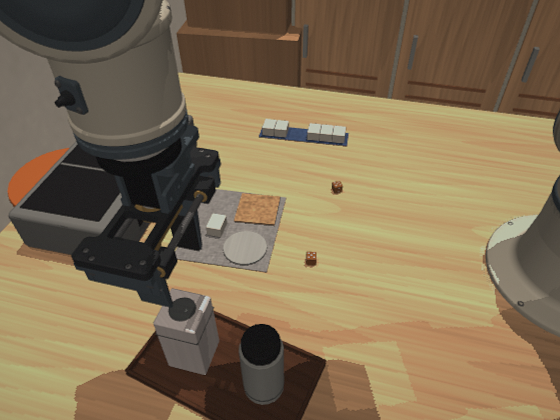

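Both stand in the tray (tin px (188,333), flask (262,365)) and the tile hasn't moved (216,225). Next is the tile.

Call:
{"method": "play_rows", "body": {"series": [{"tx": 0, "ty": -0.03, "tz": 0, "turn": 0, "grip": 0.65}, {"tx": -0.01, "ty": -0.043, "tz": 0, "turn": 0, "grip": 0.65}, {"tx": -0.01, "ty": -0.043, "tz": 0, "turn": 0, "grip": 0.65}, {"tx": -0.01, "ty": -0.043, "tz": 0, "turn": 0, "grip": 0.65}, {"tx": -0.01, "ty": -0.043, "tz": 0, "turn": 0, "grip": 0.65}, {"tx": -0.01, "ty": -0.025, "tz": 0, "turn": 0, "grip": 0.65}, {"tx": -0.007, "ty": -0.018, "tz": 0.04, "turn": 0, "grip": 0.65}, {"tx": 0, "ty": 0, "tz": 0.05, "turn": 0, "grip": 0.65}, {"tx": 0, "ty": 0, "tz": 0.03, "turn": 0, "grip": 0.65}, {"tx": 0, "ty": 0, "tz": 0, "turn": 0, "grip": 0.65}]}}

```text
t: 14.88
eef_pos: [0.6121, 0.0526, 0.0941]
orientation: [-0.0, -3.138, -0.0]
ft_force: [-0.1, 0.0, 0.4]
width: 0.0592
finger_force: 0.0
```

Call:
{"method": "play_rows", "body": {"series": [{"tx": 0, "ty": 0, "tz": 0.035, "turn": 0, "grip": 0.65}, {"tx": 0, "ty": 0, "tz": 0.025, "turn": 0, "grip": 0.65}, {"tx": 0, "ty": 0, "tz": 0.008, "turn": 0, "grip": 0.65}, {"tx": 0, "ty": 0, "tz": 0, "turn": 0, "grip": 0.65}, {"tx": 0, "ty": 0, "tz": 0, "turn": 0, "grip": 0.3}, {"tx": 0, "ty": 0, "tz": 0, "turn": 0, "grip": 0.3}, {"tx": 0, "ty": 0, "tz": 0, "turn": 0, "grip": 0.3}, {"tx": 0, "ty": 0, "tz": 0, "turn": 0, "grip": 0.3}], "squeeze": 15}}

```text
t: 15.88
eef_pos: [0.6138, 0.0527, 0.0287]
orientation: [-0.0, 3.141, -0.0]
ft_force: [-1.0, 0.1, 7.0]
width: 0.0377
finger_force: 15.0
```

Call:
{"method": "play_rows", "body": {"series": [{"tx": 0, "ty": 0, "tz": -0.025, "turn": 0, "grip": 0.3}, {"tx": 0, "ty": 0, "tz": -0.035, "turn": 0, "grip": 0.3}, {"tx": 0.007, "ty": -0.033, "tz": 0, "turn": 0, "grip": 0.3}, {"tx": 0.01, "ty": -0.043, "tz": 0, "turn": 0, "grip": 0.3}, {"tx": 0.01, "ty": -0.043, "tz": 0, "turn": 0, "grip": 0.3}, {"tx": 0.01, "ty": -0.043, "tz": 0, "turn": 0, "grip": 0.3}, {"tx": 0.01, "ty": -0.043, "tz": 0, "turn": 0, "grip": 0.3}, {"tx": 0.01, "ty": -0.043, "tz": 0, "turn": 0, "grip": 0.3}, {"tx": 0.01, "ty": -0.043, "tz": 0, "turn": 0, "grip": 0.3}, {"tx": 0.01, "ty": -0.042, "tz": 0, "turn": -3.6, "grip": 0.3}]}}

```text
t: 17.12
eef_pos: [0.536, -0.2818, 0.0882]
orientation: [-0.1, 3.14, -0.0]
ft_force: [1.0, 0.3, -0.8]
width: 0.0379
finger_force: 15.0
```

Call:
{"method": "play_rows", "body": {"series": [{"tx": 0, "ty": 0, "tz": 0, "turn": 0, "grip": 0.3}, {"tx": 0, "ty": 0, "tz": 0, "turn": 0, "grip": 0.3}, {"tx": 0, "ty": 0, "tz": 0.015, "turn": 0, "grip": 0.3}, {"tx": 0, "ty": 0, "tz": 0, "turn": 0, "grip": 0.3}]}}

```text
t: 17.62
eef_pos: [0.5358, -0.279, 0.0714]
orientation: [0.1, -3.138, -0.002]
ft_force: [-0.9, 0.4, -0.1]
width: 0.0379
finger_force: 15.0
```

Run:
```python
from h import *
im,W=cloud("side")
cv2.imwrite("pics/s3.png",cv2.resize(im[60:200,190:400],None,fx=3.5,fy=3.5,interpolation=cv2.INTER_CUBIC))
```

```text
(no output)
```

View pics/s3.png

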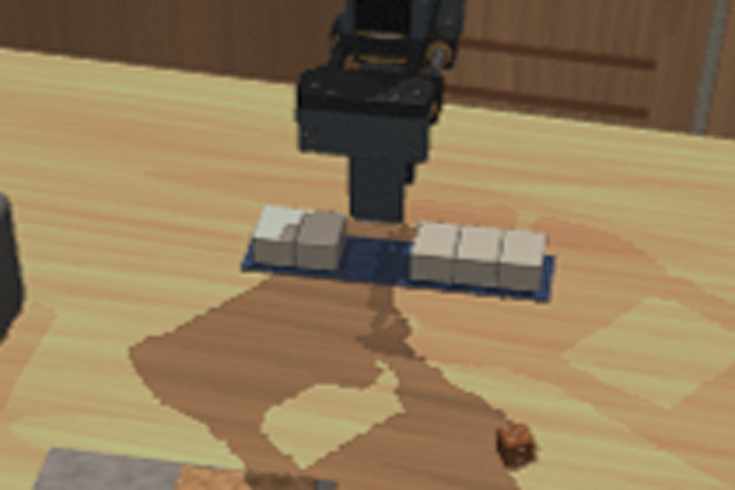

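The gripper is centred over the gap (px about (378,215) in the crop), so I'm lowering the tile in.

Call:
{"method": "play_rows", "body": {"series": [{"tx": -0.002, "ty": -0.001, "tz": 0.015, "turn": 0, "grip": 0.3}, {"tx": 0, "ty": 0, "tz": 0.015, "turn": 0, "grip": 0.3}, {"tx": 0, "ty": 0, "tz": 0.009, "turn": 0, "grip": 0.3}, {"tx": 0, "ty": 0, "tz": 0.002, "turn": 0, "grip": 0.3}, {"tx": 0, "ty": 0, "tz": 0, "turn": 0, "grip": 0.3}]}}

```text
t: 18.3
eef_pos: [0.5385, -0.2813, 0.0319]
orientation: [0.099, -3.14, -0.0]
ft_force: [0.2, -0.5, -0.2]
width: 0.0381
finger_force: 15.0
```

Call:
{"method": "play_rows", "body": {"series": [{"tx": 0, "ty": 0, "tz": 0.002, "turn": 0, "grip": 0.3}, {"tx": 0, "ty": 0, "tz": 0.001, "turn": 0, "grip": 0.3}, {"tx": 0, "ty": 0, "tz": 0, "turn": 0, "grip": 0.3}, {"tx": 0, "ty": 0, "tz": 0, "turn": 0, "grip": 0.3}]}}

```text
t: 18.8
eef_pos: [0.5385, -0.2813, 0.029]
orientation: [-0.099, 3.14, -0.0]
ft_force: [-0.2, 0.5, -0.5]
width: 0.0378
finger_force: 15.0
```

Call:
{"method": "play_rows", "body": {"series": [{"tx": 0, "ty": 0, "tz": 0, "turn": 0, "grip": 0.6}, {"tx": 0, "ty": 0, "tz": 0, "turn": 0, "grip": 0.6}, {"tx": 0, "ty": 0, "tz": -0.02, "turn": 0, "grip": 0.6}, {"tx": 0, "ty": 0, "tz": -0.06, "turn": 0, "grip": 0.85}, {"tx": 0, "ty": 0, "tz": -0.06, "turn": 3.6, "grip": 0.85}, {"tx": 0, "ty": 0, "tz": -0.06, "turn": 0, "grip": 0.85}, {"tx": 0, "ty": 0.06, "tz": 0, "turn": 0, "grip": 0.85}, {"tx": 0, "ty": 0.06, "tz": 0, "turn": 0, "grip": 0.85}, {"tx": 0, "ty": 0, "tz": 0, "turn": 0, "grip": 0.85}]}}

```text
t: 19.92
eef_pos: [0.538, -0.1577, 0.2292]
orientation: [0.006, -3.141, -0.001]
ft_force: [0.5, -1.1, 1.2]
width: 0.0776
finger_force: 0.0
```

Run:
```python
from h import *
for n in("top","side"):
    im,W=cloud(n); cv2.imwrite(f"pics/{n}4.png",im); np.save(n+"4",W)
    rect(n+" row all",sel(W,(.35,.75),(-.4,-.2),(.019,.029)))
    rect(n+" tile",sel(W,(.5155,.5585),(-.4,-.2),(.020,.029)))
    rect(n+" tin",sel(W,(.5,.64),(.23,.36),(.105,.123)))
    rect(n+" flask",sel(W,(.4,.5),(.27,.38),(.115,.13)))
    hsv=cv2.cvtColor(im,cv2.COLOR_BGR2HSV)
    ok=np.isfinite(W[...,0])&(W[...,0]>.49)&(W[...,0]<.60)
    m=ok&(hsv[...,1]>90)&(W[...,1]>-.075)&(W[...,1]<.05)&(W[...,2]>.004)&(W[...,2]<.011)
    def big(m):
        k,l,st,_=cv2.connectedComponentsWithStats(m.astype(np.uint8)); return W[l==1+st[1:,4].argmax()]
    rect(n+" cork",big(m))
    m=ok&(W[...,1]>.035)&(W[...,1]<.14)&(W[...,2]>.0048)&(W[...,2]<.011)
    P=big(m);rect(n+" steel",P); print(np.round(cv2.minEnclosingCircle((P[:,:2]*1000).astype(np.float32)),1) if 0 else cv2.minEnclosingCircle((P[:,:2]*1000).astype(np.float32)))
```

```text
top row all 325 [ 513.3 -280.7] [72.5 39. ] 5.9 z 0.0231 mean [ 0.5161 -0.281 ]
top tile 140 [ 536.2 -278.2] [24.8 40. ] 9.5 z 0.0234 mean [ 0.5359 -0.2778]
top tin 671 [556.3 300.2] [60.  58.2] 89.3 z 0.1193 mean [0.5552 0.2978]
top flask 8 [466.7 324.4] [ 2.4 21.5] 12.1 z 0.1251 mean [0.4665 0.3248]
top cork 797 [555.5 -16.2] [77.4 77.9] 7.3 z 0.0067 mean [ 0.5551 -0.0165]
top steel 559 [547.6  85.3] [77.  76.6] 35.4 z 0.0071 mean [0.5475 0.0857]
((545.7276000976562, 86.20219421386719), 41.0318717956543)
side row all 807 [ 522.6 -282. ] [189.6  43.6] 3.4 z 0.024 mean [ 0.52   -0.2801]
side tile 127 [ 537.6 -279. ] [28.  39.1] 2.0 z 0.0241 mean [ 0.5372 -0.2778]
side tin 2019 [556.3 298.8] [58.3 58.9] 0.4 z 0.12 mean [0.5539 0.3028]
side flask 1271 [444.6 318.9] [48.2 47.8] 83.6 z 0.1252 mean [0.4439 0.3214]
side cork 1141 [555.4 -16.9] [77.6 79.3] 6.7 z 0.0072 mean [ 0.5547 -0.015 ]
side steel 1128 [547.3  84.4] [75.4 77.9] 20.5 z 0.0073 mean [0.5476 0.0853]
((549.02587890625, 84.5238265991211), 40.49079132080078)
```

View pics/side4.png

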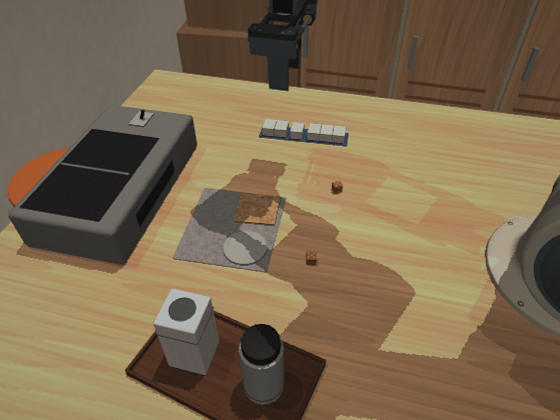

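View pics/top4.png

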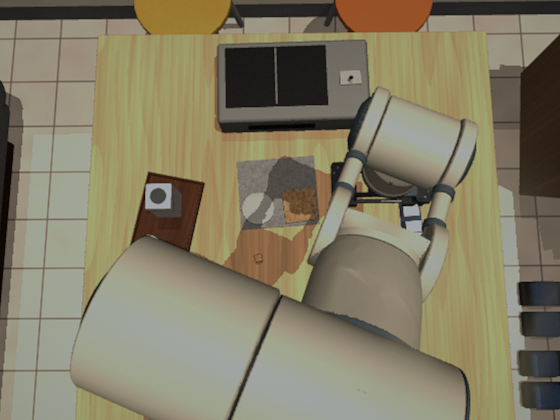

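The tile sits centred in its gap (side px (297,131)), and the tin and flask still stand in the tray. The tin goes back first.

Call:
{"method": "play_rows", "body": {"series": [{"tx": -0.002, "ty": 0.03, "tz": 0, "turn": 0, "grip": 0.85}, {"tx": -0.002, "ty": 0.05, "tz": 0, "turn": 0, "grip": 0.85}, {"tx": -0.002, "ty": 0.05, "tz": 0, "turn": 0, "grip": 0.85}, {"tx": -0.002, "ty": 0.05, "tz": 0, "turn": 0, "grip": 0.85}, {"tx": -0.002, "ty": 0.05, "tz": 0, "turn": 0, "grip": 0.85}, {"tx": -0.002, "ty": 0.05, "tz": 0, "turn": 0, "grip": 0.85}, {"tx": -0.002, "ty": 0.05, "tz": 0, "turn": 0, "grip": 0.85}, {"tx": -0.002, "ty": 0.05, "tz": 0, "turn": 0, "grip": 0.85}, {"tx": -0.002, "ty": 0.05, "tz": 0, "turn": 0, "grip": 0.85}, {"tx": 0, "ty": 0.026, "tz": 0, "turn": 0, "grip": 0.85}], "squeeze": 25}}

```text
t: 21.28
eef_pos: [0.5573, 0.2961, 0.2286]
orientation: [-0.0, 3.141, 0.0]
ft_force: [0.2, -0.3, 0.6]
width: 0.0773
finger_force: 0.0
```

Call:
{"method": "play_rows", "body": {"series": [{"tx": 0, "ty": 0, "tz": 0, "turn": 0, "grip": 0.85}, {"tx": 0, "ty": 0, "tz": 0.03, "turn": 0, "grip": 0.85}, {"tx": 0, "ty": 0, "tz": 0, "turn": 0, "grip": 0.85}]}}

```text
t: 21.65
eef_pos: [0.556, 0.2928, 0.1972]
orientation: [-0.002, -3.138, 0.003]
ft_force: [0.0, 0.0, -0.5]
width: 0.0777
finger_force: 0.0
```

Call:
{"method": "play_rows", "body": {"series": [{"tx": 0, "ty": 0.004, "tz": 0, "turn": 0, "grip": 0.85}, {"tx": 0, "ty": 0, "tz": 0.04, "turn": 0, "grip": 0.85}, {"tx": 0, "ty": 0, "tz": 0.045, "turn": 0, "grip": 0.85}, {"tx": 0, "ty": 0, "tz": 0.026, "turn": 0, "grip": 0.85}, {"tx": 0, "ty": 0, "tz": 0, "turn": 0, "grip": 0.85}, {"tx": 0, "ty": 0, "tz": 0, "turn": 0, "grip": 0.5}, {"tx": 0, "ty": 0, "tz": 0, "turn": 0, "grip": 0.5}, {"tx": 0, "ty": 0, "tz": 0, "turn": 0, "grip": 0.5}, {"tx": 0, "ty": 0, "tz": 0, "turn": 0, "grip": 0.5}]}}

```text
t: 22.78
eef_pos: [0.5573, 0.2987, 0.0893]
orientation: [-0.0, 3.139, 0.0]
ft_force: [0.4, -4.4, 8.6]
width: 0.0583
finger_force: 25.0
```

Call:
{"method": "play_rows", "body": {"series": [{"tx": 0, "ty": 0, "tz": -0.025, "turn": 0, "grip": 0.5}, {"tx": 0, "ty": 0, "tz": -0.035, "turn": 0, "grip": 0.5}, {"tx": 0, "ty": -0.035, "tz": 0, "turn": 0, "grip": 0.5}, {"tx": 0, "ty": -0.045, "tz": 0, "turn": 0, "grip": 0.5}, {"tx": 0, "ty": -0.045, "tz": 0, "turn": 0, "grip": 0.5}, {"tx": 0, "ty": -0.045, "tz": 0, "turn": 0, "grip": 0.5}, {"tx": 0, "ty": -0.045, "tz": 0, "turn": 0, "grip": 0.5}, {"tx": 0, "ty": -0.045, "tz": 0, "turn": 0, "grip": 0.5}, {"tx": 0, "ty": -0.035, "tz": 0, "turn": 0, "grip": 0.5}, {"tx": 0, "ty": -0.02, "tz": 0, "turn": -6.5, "grip": 0.5}]}}

```text
t: 24.02
eef_pos: [0.5564, -0.0179, 0.1484]
orientation: [-0.179, 3.136, -0.0]
ft_force: [0.2, -0.0, -3.1]
width: 0.058
finger_force: 25.0
```

Call:
{"method": "play_rows", "body": {"series": [{"tx": 0, "ty": 0, "tz": 0, "turn": 0, "grip": 0.5}, {"tx": 0, "ty": 0, "tz": 0.03, "turn": 0, "grip": 0.5}, {"tx": 0, "ty": 0, "tz": 0.016, "turn": 0, "grip": 0.5}, {"tx": 0, "ty": 0, "tz": 0, "turn": 0, "grip": 0.5}, {"tx": 0, "ty": 0, "tz": 0, "turn": 0, "grip": 0.5}]}}

```text
t: 24.65
eef_pos: [0.5569, -0.0159, 0.1026]
orientation: [-0.178, 3.136, -0.0]
ft_force: [-0.1, 0.9, -2.7]
width: 0.0579
finger_force: 25.0
```

Call:
{"method": "play_rows", "body": {"series": [{"tx": 0, "ty": 0, "tz": 0.008, "turn": 0, "grip": 0.5}, {"tx": 0, "ty": 0, "tz": 0.003, "turn": 0, "grip": 0.5}, {"tx": 0, "ty": 0, "tz": 0, "turn": 0, "grip": 0.5}, {"tx": 0, "ty": 0, "tz": 0, "turn": 0, "grip": 0.5}]}}

```text
t: 25.15
eef_pos: [0.5565, -0.0163, 0.091]
orientation: [-0.178, 3.136, -0.0]
ft_force: [-1.0, -0.3, 1.0]
width: 0.0579
finger_force: 25.0
```

Call:
{"method": "play_rows", "body": {"series": [{"tx": 0, "ty": 0, "tz": 0, "turn": 0, "grip": 0.85}, {"tx": 0, "ty": 0, "tz": 0, "turn": 0, "grip": 0.85}, {"tx": 0, "ty": 0, "tz": -0.03, "turn": 0, "grip": 0.85}, {"tx": 0, "ty": 0, "tz": -0.05, "turn": 0, "grip": 0.85}, {"tx": 0, "ty": 0, "tz": -0.06, "turn": 6.5, "grip": 0.85}, {"tx": 0.014, "ty": 0.042, "tz": 0, "turn": 0, "grip": 0.85}, {"tx": 0.014, "ty": 0.042, "tz": 0, "turn": 0, "grip": 0.85}, {"tx": 0.014, "ty": 0.042, "tz": 0, "turn": 0, "grip": 0.85}, {"tx": 0.014, "ty": 0.042, "tz": 0, "turn": 0, "grip": 0.85}, {"tx": 0.014, "ty": 0.042, "tz": 0, "turn": 0, "grip": 0.85}]}}

```text
t: 26.4
eef_pos: [0.4858, 0.1951, 0.231]
orientation: [0.0, 3.141, 0.0]
ft_force: [0.7, -0.2, -1.3]
width: 0.0778
finger_force: 0.0
```

Call:
{"method": "play_rows", "body": {"series": [{"tx": 0.014, "ty": 0.042, "tz": 0, "turn": 0, "grip": 0.85}, {"tx": 0.014, "ty": 0.042, "tz": 0, "turn": 0, "grip": 0.85}, {"tx": 0.014, "ty": 0.042, "tz": 0, "turn": 0, "grip": 0.85}, {"tx": 0, "ty": 0, "tz": 0.03, "turn": 0, "grip": 0.85}, {"tx": 0, "ty": 0, "tz": 0, "turn": 0, "grip": 0.85}, {"tx": 0, "ty": 0, "tz": 0, "turn": 0, "grip": 0.85}]}}

```text
t: 27.15
eef_pos: [0.4448, 0.3196, 0.2016]
orientation: [0.001, 3.141, 0.0]
ft_force: [0.7, -0.6, -0.1]
width: 0.0774
finger_force: 0.0
```

Call:
{"method": "play_rows", "body": {"series": [{"tx": 0, "ty": 0, "tz": 0.04, "turn": 0, "grip": 0.85}, {"tx": 0, "ty": 0, "tz": 0.045, "turn": 0, "grip": 0.85}, {"tx": 0, "ty": 0, "tz": 0.03, "turn": 0, "grip": 0.85}, {"tx": 0, "ty": 0, "tz": 0, "turn": 0, "grip": 0.85}, {"tx": 0, "ty": 0, "tz": 0, "turn": 0, "grip": 0.5}, {"tx": 0, "ty": 0, "tz": 0, "turn": 0, "grip": 0.5}, {"tx": 0, "ty": 0, "tz": 0, "turn": 0, "grip": 0.5}, {"tx": 0, "ty": 0, "tz": 0, "turn": 0, "grip": 0.5}]}}

```text
t: 28.15
eef_pos: [0.4452, 0.32, 0.0872]
orientation: [-0.0, 3.14, 0.001]
ft_force: [-0.3, -4.2, 10.9]
width: 0.0558
finger_force: 24.9
```

Call:
{"method": "play_rows", "body": {"series": [{"tx": 0, "ty": 0, "tz": -0.025, "turn": 0, "grip": 0.5}, {"tx": 0, "ty": 0, "tz": -0.035, "turn": 0, "grip": 0.5}, {"tx": -0.01, "ty": -0.025, "tz": 0, "turn": 0, "grip": 0.5}, {"tx": -0.017, "ty": -0.038, "tz": 0, "turn": 0, "grip": 0.5}, {"tx": -0.017, "ty": -0.038, "tz": 0, "turn": 0, "grip": 0.5}, {"tx": -0.017, "ty": -0.038, "tz": 0, "turn": 0, "grip": 0.5}, {"tx": -0.017, "ty": -0.038, "tz": 0, "turn": 0, "grip": 0.5}, {"tx": -0.015, "ty": -0.035, "tz": 0, "turn": 0, "grip": 0.5}, {"tx": -0.01, "ty": -0.023, "tz": 0, "turn": 0, "grip": 0.5}, {"tx": 0, "ty": 0, "tz": 0, "turn": 0, "grip": 0.5}]}}

```text
t: 29.4
eef_pos: [0.548, 0.0834, 0.1462]
orientation: [0.003, 3.141, -0.0]
ft_force: [-0.6, 0.4, -3.7]
width: 0.056
finger_force: 24.9
```

Call:
{"method": "play_rows", "body": {"series": [{"tx": 0, "ty": 0, "tz": 0, "turn": 0, "grip": 0.5}, {"tx": 0, "ty": 0, "tz": 0.03, "turn": 0, "grip": 0.5}, {"tx": 0, "ty": 0, "tz": 0.016, "turn": 0, "grip": 0.5}, {"tx": 0, "ty": 0, "tz": 0, "turn": 0, "grip": 0.5}, {"tx": 0, "ty": 0, "tz": 0, "turn": 0, "grip": 0.5}]}}

```text
t: 30.02
eef_pos: [0.5477, 0.0851, 0.1005]
orientation: [-0.001, 3.141, 0.0]
ft_force: [0.8, -0.3, -3.3]
width: 0.056
finger_force: 24.9
```

Call:
{"method": "play_rows", "body": {"series": [{"tx": 0, "ty": 0, "tz": 0.008, "turn": 0, "grip": 0.5}, {"tx": 0, "ty": 0, "tz": 0.003, "turn": 0, "grip": 0.5}, {"tx": 0, "ty": 0, "tz": 0, "turn": 0, "grip": 0.5}, {"tx": 0, "ty": 0, "tz": 0, "turn": 0, "grip": 0.5}]}}

```text
t: 30.52
eef_pos: [0.5475, 0.0848, 0.0889]
orientation: [0.0, 3.142, 0.0]
ft_force: [-0.8, -0.2, -3.2]
width: 0.0558
finger_force: 24.9
```

Call:
{"method": "play_rows", "body": {"series": [{"tx": 0, "ty": 0, "tz": 0.001, "turn": 0, "grip": 0.5}, {"tx": 0, "ty": 0, "tz": 0, "turn": 0, "grip": 0.5}, {"tx": 0, "ty": 0, "tz": 0, "turn": 0, "grip": 0.5}]}}

```text
t: 30.9
eef_pos: [0.5477, 0.0845, 0.0886]
orientation: [-0.0, 3.141, -0.001]
ft_force: [-2.5, -4.4, 10.3]
width: 0.0556
finger_force: 25.0
```

Contact. Releasing and backing away.

Call:
{"method": "play_rows", "body": {"series": [{"tx": 0, "ty": 0, "tz": 0, "turn": 0, "grip": 0.85}, {"tx": 0, "ty": 0, "tz": 0, "turn": 0, "grip": 0.85}, {"tx": 0, "ty": 0, "tz": -0.03, "turn": 0, "grip": 0.85}, {"tx": 0, "ty": 0, "tz": -0.05, "turn": 0, "grip": 0.85}, {"tx": 0, "ty": 0, "tz": -0.06, "turn": 0, "grip": 0.85}, {"tx": 0.02, "ty": 0.05, "tz": 0, "turn": 0, "grip": 0.85}, {"tx": 0.02, "ty": 0.05, "tz": 0, "turn": 0, "grip": 0.85}, {"tx": 0.02, "ty": 0.05, "tz": 0, "turn": 0, "grip": 0.85}, {"tx": 0.02, "ty": 0.05, "tz": 0, "turn": 0, "grip": 0.85}, {"tx": 0, "ty": 0, "tz": 0, "turn": 0, "grip": 0.85}]}}

```text
t: 32.15
eef_pos: [0.4658, 0.2877, 0.2278]
orientation: [0.006, -3.141, -0.001]
ft_force: [0.6, -0.7, 0.7]
width: 0.0774
finger_force: 0.0
```

Call:
{"method": "play_rows", "body": {"series": [{"tx": 0.02, "ty": 0.05, "tz": 0, "turn": 0, "grip": 0.85}, {"tx": 0.02, "ty": 0.05, "tz": 0, "turn": 0, "grip": 0.85}, {"tx": 0.02, "ty": 0.04, "tz": 0, "turn": 0, "grip": 0.85}, {"tx": 0, "ty": 0, "tz": 0, "turn": 0, "grip": 0.85}, {"tx": 0, "ty": 0, "tz": 0, "turn": 0, "grip": 0.85}, {"tx": 0, "ty": 0, "tz": 0, "turn": 0, "grip": 0.85}]}}

```text
t: 32.9
eef_pos: [0.4081, 0.4238, 0.2279]
orientation: [-0.002, -3.142, 0.0]
ft_force: [-0.7, -0.4, 0.1]
width: 0.0777
finger_force: 0.0
```

Run:
```python
from h import *
for n in("top","side"):
    im,W=cloud(n); cv2.imwrite(f"pics/{n}5.png",im)
    rect(n+" tin",sel(W,(.47,.64),(-.08,.04),(.105,.14)))
    rect(n+" flask",sel(W,(.47,.64),(.04,.14),(.118,.14)))
    rect(n+" tile",sel(W,(.5155,.5585),(-.4,-.2),(.020,.029)))
```

```text
top tin 703 [555.8 -13.7] [58.4 58.1] 6.4 z 0.1212 mean [ 0.5544 -0.0137]
top flask 382 [546.7  86.6] [47.6 46.3] 0.2 z 0.1263 mean [0.5462 0.0861]
top tile 155 [ 537.8 -277.5] [27.6 37.6] 1.1 z 0.0232 mean [ 0.5378 -0.2771]
side tin none 0
side flask none 0
side tile none 0
```

View pics/side5.png

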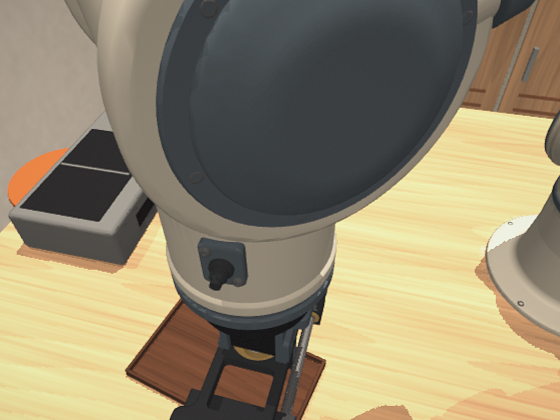

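The arm hides the scene in the side view. The top cloud puts the tin, flask and tile within 3 mm of their targets, at the right heights.

```bash
python3 -c "
from rig import r
print(r.hand_in())"
```

```text
the job is handed in; nothing more can be done
None
```

I handed the job in at about 33 s, with the tile lying in its gap and the tin and flask back on their coasters, each within about 3 mm of its target by the top camera; no verdict came back, and I didn't re-measure the dice at the end.

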